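Gather the grinding balls at the pouring lip and uncover the dish

ROBOT

A 7-joint arm with a two-finger parallel gripper is mounted at the origin on the work surface. World frame = base frame: x ahead of the robot, y to its left, z up, the work surface at z = 0. Lengths are in m, angles in rad, forces in N, time in s.
With the tool pointing down it reaches from about 0.425 to 0.95 m from the base axis. Payload 4.7 kg.
Tool frame: the origin (TCP) lies on the front face of the gripper's body, between the roots of the fingers; the fingertips stand 70 mm ahead of it and the grasp point (between the pads) lies 51 mm ahead of it; z points along the fingers, y is the direction in which the jaws open and shut (so a half turn about z gives the same grasp; the last joint's range is limited). The gripper opens to 87 mm and grips with 3 to 60 N. Pads are 19 mm wide; open, the fingers measure 117 mm over their backs; the gripper's body (75 mm by 190 mm) begins 51 mm behind the grasp point.
Start: joints at [-1.169, 0.469, -0.049, 1.532, 0.024, 1.141, -0.082], TCP at [0.282, 0.613, 0.292] pointing down, gripper open.
Joint ranges: [-2.59, 2.59], [-0.33, 1.99], [-1.39, 1.29], [0.1, 2.45], [-1.04, 4.18], [0.21, 1.99], [-2.66, 2.66]. Speed limits (rad/s): [2.57, 2.57, 3.14, 3.14, 3.14, 3.14, 3.14].

INTERFACE

Orientations are given as a unit quaternion [x, y, z, w].
In Python, from station import env gives the robot as it stands.
- The arm moves only by the tool servo_tool, never from a script. Its argument "targets" is text: rows parted by semicolons, each of 6 numbers parted by spaces: the shift along the world's x, y, z in m, then the turn, a rotation vector about the world's x, y, z in rad. A call has 1 to 12 rows; each row is the pose to reach, as a shift and turn from the pose commanded when the call began; what a row does not reach only later rows make up. A row lasts 1/8 s, in which the tool goes at most 62.5 mm and 10.7 degrees, less where a joint would pass 70% of its speed; a pose out of reach is approached as far as the arm can. A call with a gripper value outside its range is refused whole. "fingers" is the closure, from -1 (fully open) to 1 (shut), set as the call begins (left out, the last holds). The fingers move at their own pace and stop on an object; "newtons" is the grip in N (left out, the last holds). Time passes only in rows, so rows that repeat a pose let the fingers close. It gives the time, the measured TCP pose, the force and the opening at its end, in the units of the state.
- env.observe(): the state, without advancing time (a new reading comes with each control period).
- env.camera(name): name is "scene" or "top" or "wrist"; returns a dict with "pixels" (420x560x3 uint8, red, green, blue), "depth" (420x560 float32, m along the optical axis (not along the pixel's ray), 0 where there is no reading), "fovy" (degrees; the focal length in pixels is half the picture's height over the tangent of half this angle, whatever the lens; pixels are square), "cx", "cy" (the principal point, pixels), "world_to_cam" (4x4, takes a point from world to camera coordinates). Camera axes: x right, y down, z forward; pixel columns grow to the right and rows downward; lengths in m; the calibration is good to about 2 mm. A picture is of the moment at which its call begins.
- env.job_done(): hands the job in, once; it reports no verdict.
The state is a dict: "time": time; "joints": joint angles; "qd": joint speeds; "effort": joint torques, N m; "tool_pos": TCP position; "ee_rot": TCP orientation; "wrist_force": force on the tool from outside, world axes, zero at the start; "wrist_torque": the same for the moment, N m; "width": finger opening in m.
Only numpy, scipy, OpenCV 4.12 (cv2) and the standard library are available. Lean on these libraries where they do the work, as an engineer would, in place of code of your own. Each camera call takes 0.05 s, during which the arm holds its last target. There are 200 camera calls.

TASK

With its loose lid still on, tip the white dish on the tilt stand fully down towards its pouring lip so that both steel grinding balls roll to the lip end. Leave it tipped, then lift the lid off and lay it flat and centred on the grey lid rest of the same stand, with the balls still gathered at the lip.

Things in the scene. Friction and masses are not known exactly. Their poses are not given: they have to be found in the camera images.
- stand: Tilt stand, base 140 (x) x 250 (y) mm, any yaw; origin under its centre, on the bench. At y -65 mm: white dish 120 (x) x 90 x 28 mm high, underside z 50, rim z 78, hinged about the y axis at x 0, z 42; pouring lip on its +x end. Stiff hinge stays where left, stops at 15 deg either way; 4-6 N down on the lid's +x edge tips it (edge sinks 14 mm). At y +65: level grey lid rest 130 x 100, top z 30.
- lid: Loose clear lid on the dish, 60 g: plate 120 (x) x 88 (y) x 3 mm with an upright grey knob at its centre, 20 mm in diameter, 3 to 38 mm above the origin. Origin: centre of the plate's underside; z up; x towards the lip, as the stand's. A 4 mm deep rim underneath fits inside the dish with 2.5 mm of play. Starts seated, origin at z 78 mm; laid on the lid rest its origin is at z 34 mm.
- ball_a: Steel grinding ball, 16 mm in diameter, 17 g, rolling freely on the dish's flat floor (3 mm thick; walls 4 mm) under the clear lid; origin at its centre, axes meaningless. A 16 mm high sill at the pouring lip (31 mm wide spout, sticking out 22 mm) keeps it in the dish.
- ball_b: The second, identical steel ball in the dish, 16 mm in diameter, 17 g; origin at its centre, axes meaningless.
Mind the look-alikes: they are no part of the job. What is shaped like the lid but brown or turquoise is not meant.

How it is judged:
On the way, in this order (a step that is already met when the one before it is completed fails the run):
1. the dish is tipped down towards its pouring lip with the lid still seated on it, and both balls have gathered at the lip end (x of ball_a in the frame of stand between 0.033 and 0.07 m and z of ball_a in the frame of stand between 0.03 and 0.056 m and y of ball_a in the frame of stand between -0.115 and -0.015 m and x of ball_b in the frame of stand between 0.033 and 0.07 m and z of ball_b in the frame of stand between 0.03 and 0.056 m and y of ball_b in the frame of stand between -0.115 and -0.015 m and x of lid in the frame of stand between -0.014 and 0.022 m and y of lid in the frame of stand between -0.077 and -0.053 m and z of lid in the frame of stand between 0.066 and 0.088 m and angle between lid's own z axis and vertical between 0.12 and 0.35 rad), for 0.2 s.
2. the lid is lifted clear of the dish, the balls still gathered at the lip end (x of ball_a in the frame of stand between 0.033 and 0.07 m and z of ball_a in the frame of stand between 0.03 and 0.056 m and y of ball_a in the frame of stand between -0.115 and -0.015 m and x of ball_b in the frame of stand between 0.033 and 0.07 m and z of ball_b in the frame of stand between 0.03 and 0.056 m and y of ball_b in the frame of stand between -0.115 and -0.015 m and z of lid in the frame of stand above 0.1 m), for 0.1 s.
At the end, for the whole second after the job is handed in: Both balls at rest at the lip end (over 33 mm from mid-dish), dish still tipped (ball centres below 56 mm: a tilt of 7 degrees or more); lid at rest, flat within 10 degrees, on the lid rest, centred within 18 mm in each direction (x of ball_a in the frame of stand between 0.033 and 0.07 m and z of ball_a in the frame of stand between 0.03 and 0.056 m and y of ball_a in the frame of stand between -0.115 and -0.015 m and x of ball_b in the frame of stand between 0.033 and 0.07 m and z of ball_b in the frame of stand between 0.03 and 0.056 m and y of ball_b in the frame of stand between -0.115 and -0.015 m and x of lid in the frame of stand between -0.018 and 0.018 m and y of lid in the frame of stand between 0.047 and 0.083 m and z of lid in the frame of stand between 0.029 and 0.039 m and angle between lid's own z axis and vertical below 0.175 rad and linear speed of each of lid, ball_a, ball_b below 0.03 m/s); the robot touches nothing.
It fails at once if the lid comes off the dish while the balls are not gathered at the lowered lip end ((z of lid in the frame of stand above 0.1 m or x of lid in the frame of stand above 0.035 m or x of lid in the frame of stand below -0.03 m or y of lid in the frame of stand above -0.035 m or y of lid in the frame of stand below -0.095 m) and not (x of ball_a in the frame of stand between 0.033 and 0.07 m and z of ball_a in the frame of stand between 0.03 and 0.056 m and y of ball_a in the frame of stand between -0.115 and -0.015 m and x of ball_b in the frame of stand between 0.033 and 0.07 m and z of ball_b in the frame of stand between 0.03 and 0.056 m and y of ball_b in the frame of stand between -0.115 and -0.015 m)).
It also fails if it takes over 43 s, if anything falls off the work surface, if the arm or the gripper's body presses on something with over 40 N, if the wrist force passes 120 N, or if a joint passes its speed limit or range.

## Working session

There is one attempt and no reset: what is moved stays moved. The work goes in short steps, Python scripts to look and compute and a tool call to move; the robot and the scene stay as the last step left them, time stands still between calls to the robot, and variables do not carry over. Pictures are saved under pics/ and viewed, about 8 in all and at most 12, crops included, and the job is handed in when it is done.

Besides the shell and the picture viewer there is one more tool, called after "Emit:" by a JSON object that holds its "fn" and its "kwargs", one argument or row to a line. servo_tool: Moves the arm, as the interface text tells. Its arguments: {"type":"object","properties":{"targets":{"type":"string"},"fingers":{"type":"number"},"newtons":{"type":"number"}},"required":["targets"]}

```bash
mkdir -p pics
cat > h.py <<'E'
import numpy as np, cv2
from station import env
def cam(n):
    c=env.camera(n); c['f']=c['pixels'].shape[0]/2/np.tan(np.radians(c['fovy'])/2); return c
def ray(c,u,v,z):
    M=np.linalg.inv(c['world_to_cam']); d=M[:3,:3]@np.array([(u-c['cx'])/c['f'],(v-c['cy'])/c['f'],1]); o=M[:3,3]
    return o+d*(z-o[2])/d[2]
def cloud(c):
    D=c['depth']; v,u=np.indices(D.shape); P=np.stack([(u-c['cx'])/c['f']*D,(v-c['cy'])/c['f']*D,D,np.ones_like(D)],-1)
    return (P@np.linalg.inv(c['world_to_cam']).T)[...,:3]
def proj(c,p):
    q=c['world_to_cam']@np.append(p,1); return c['f']*q[:2]/q[2]+[c['cx'],c['cy']]
def save(n,im): cv2.imwrite('pics/'+n,cv2.cvtColor(im,cv2.COLOR_RGB2BGR))
E
python3 - <<'E'
from h import *
a=cam('scene');b=cam('top');
np.savez('top0.npz',**b);np.savez('scene0.npz',**a)
save('s0.png',a['pixels']);save('t0.png',b['pixels'])
print(env.observe())
E
```

```text
{'time': 0.1, 'joints': array([-1.16889975,  0.46938199, -0.04862486,  1.53356733,  0.02412721,
        1.14099728, -0.08227754]), 'qd': array([ 0.00110262, -0.00244477, -0.00101059, -0.00349033, -0.00048419,
       -0.0001313 , -0.00016756]), 'effort': array([ 8.00276121e-04, -5.09166205e+01, -8.12389143e-02, -2.36828095e+01,
       -6.14887686e-02,  3.44269106e-02,  7.18768320e-05]), 'tool_pos': array([0.28167745, 0.61296399, 0.2912931 ]), 'ee_rot': array([ 2.13692794e-01,  9.76900511e-01, -8.70168940e-04, -1.53402820e-04]), 'wrist_force': array([-0.4534512 , -0.36645534,  0.12964585]), 'wrist_torque': array([-0.06099904,  0.02381619, -0.02730128]), 'width': 0.08702663561299413}
```

View pics/t0.png

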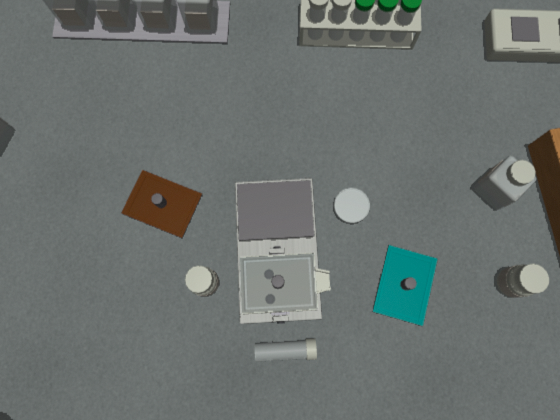

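View pics/s0.png

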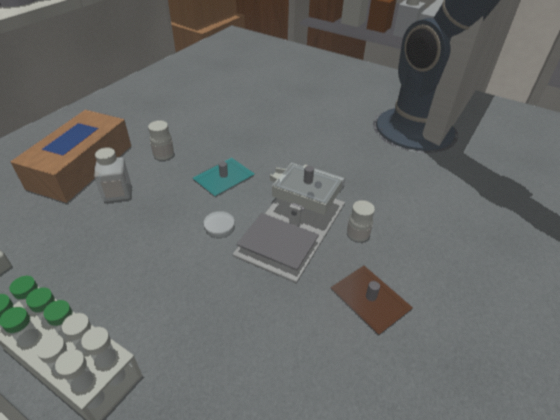

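The top view shows three lid-shaped things: brown at (160,203), turquoise at (405,285), and the clear lid on the white dish at (278,283), with two dark balls under it at about (268,273) and (270,299). The clear one on the stand is the one meant. The lip points right in the image, at (322,280), and the grey rest is at (275,210).

Run:
```python
from h import *
c=dict(np.load('top0.npz')); P=cloud(c); im=c['pixels']
save('c0.png',cv2.resize(im[165:335,180:380],None,fx=4,fy=3.5,interpolation=cv2.INTER_CUBIC))
for n,(u,v) in dict(rest=(275,210),knob=(278,282),lidplate=(300,265),lip=(322,280),tube=(285,350),vial=(200,280),bench=(220,100)).items(): print(n,P[v,u].round(4), im[v,u])
Z=P[...,2]; v,u=np.indices(Z.shape)
win=(u>225)&(u<335)&(v>170)&(v<330)
def rect(m,name,z):
    m=cv2.morphologyEx(m.astype(np.uint8),cv2.MORPH_OPEN,np.ones((3,3)))
    k=max(cv2.findContours(m,0,2)[0],key=cv2.contourArea)
    q=np.array([ray(c,*p,z)[:2] for p in k[:,0,:].astype(float)],np.float32)
    r=cv2.minAreaRect(q); b=cv2.boxPoints(r); print(name,np.round(r[0],4),np.round(r[1],4),round(r[2],2)); return k
rect(win&(abs(Z-.03)<.006)&(v<250)&(im.max(2)<130),'rest',.03)
rect(win&(Z>.06)&(Z<.09)&(u<314),'dish',.078)
m=win&(Z>.105)&(u>262)&(u<295); print('knob n',m.sum(),P[m].mean(0),np.median(P[m],0))
rect(win&(Z>.006)&(Z<.03),'base',.012)
a=dict(np.load('scene0.npz'));Q=cloud(a); 
for (x,y) in [(308,175),(275,240)]: print(Q[y,x].round(4))
```

```text
rest [ 0.5878 -0.0758  0.0279] [111 110 111]
knob [ 0.4574 -0.0869  0.1152] [118 116 117]
lidplate [ 0.4881 -0.1204  0.0796] [141 144 139]
lip [ 0.4667 -0.1568  0.0658] [195 198 183]
tube [ 0.3541 -0.1011  0.0299] [159 164 161]
vial [0.4595 0.0384 0.0715] [190 192 178]
bench [0.8034 0.0371 0.    ] [110 115 114]
rest [ 0.5879 -0.0749] [0.1003 0.1288] 5.1
dish [ 0.459  -0.0854] [0.0902 0.119 ] 5.08
knob n 153 [ 0.45150389 -0.08776191  0.21298946] [ 0.45754005 -0.08710154  0.11538575]
base [ 0.5323 -0.1284] [0.0282 0.035 ] 1.97
[ 0.4719 -0.082   0.1062]
[ 0.5982 -0.0779  0.0304]
```

View pics/c0.png

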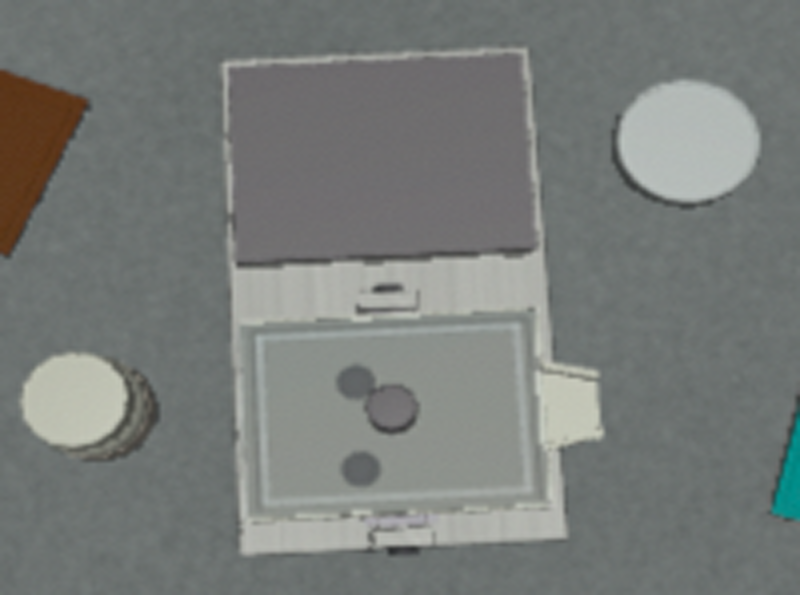

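The two planes agree: dish centre (0.4585,-0.086), rest centre (0.588,-0.075), 130 mm apart, heights right, stand yaw about -85°. The crop confirms the clear lid with the grey knob, seated on the white dish, both balls near mid-dish. Next I move over the lid's lip edge with the fingers shut.

Emit:
{"fn": "servo_tool", "kwargs": {
  "targets": "0.025 -0.051 0 0 0 -0.1; 0.05 -0.102 0 0 0 -0.2; 0.075 -0.153 0 0 0 -0.3; 0.1 -0.204 0 0 0 -0.4; 0.125 -0.255 0 0 0 -0.5; 0.15 -0.306 0 0 0 -0.6; 0.175 -0.357 0 0 0 -0.7; 0.2 -0.408 0 0 0 -0.8; 0.2 -0.465 0 0 0 -0.9; 0.195 -0.52 0 0 0 -1; 0.19 -0.58 -0.01 0 0 -1.052; 0.187 -0.64 -0.02 0 0 -1.052",
  "fingers": 1,
  "newtons": 20
}}

```text
time: 1.6
tool_pos: [0.4683, -0.0283, 0.2721]
ee_rot: [0.675, 0.738, 0.0, 0.0]
wrist_force: [1.2, 0.8, -0.3]
width: 0.0007
```

Emit:
{"fn": "servo_tool", "kwargs": {
  "targets": "-0.003 -0.05 -0.03 0 0 0; -0.005 -0.1 -0.06 0 0 0; -0.005 -0.115 -0.095 0 0 0; -0.005 -0.115 -0.105 0 0 0; -0.005 -0.115 -0.105 0 0 0; -0.005 -0.115 -0.105 0 0 0"
}}

```text
time: 2.35
tool_pos: [0.4648, -0.1406, 0.1683]
ee_rot: [0.674, 0.738, 0.001, 0.001]
wrist_force: [0.2, 0.0, 0.5]
width: 0.0005
```

Emit:
{"fn": "servo_tool", "kwargs": {
  "targets": "0 0 -0.008 0 0 0; 0 0 -0.014 0 0 0; 0 0 -0.016 0 0 0; 0 0 -0.016 0 0 0"
}}

```text
time: 2.85
tool_pos: [0.4638, -0.1417, 0.1512]
ee_rot: [0.675, 0.737, -0.0, -0.0]
wrist_force: [1.0, 0.2, 0.6]
width: 0.0005
```

Emit:
{"fn": "servo_tool", "kwargs": {
  "targets": "0.0004 -0.005 -0.0035 0.043 0.004 0; 0.0008 -0.009 -0.0063 0.087 0.0076 0; 0.0012 -0.0137 -0.0092 0.130 0.0114 0; 0.0016 -0.018 -0.0124 0.174 0.0152 0; 0.0019 -0.0222 -0.0157 0.217 0.019 0; 0.0023 -0.0262 -0.0192 0.261 0.0228 0; 0.0023 -0.0262 -0.0192 0.261 0.0228 0; 0.0023 -0.0262 -0.0192 0.261 0.0228 0"
}}

```text
time: 3.85
tool_pos: [0.4664, -0.168, 0.1335]
ee_rot: [0.67, 0.731, 0.089, -0.097]
wrist_force: [-2.6, 0.7, 12.1]
width: 0.0006
```

Run:
```python
from h import *
b=cam('top'); np.savez('top1.npz',**b); P=cloud(b)
s=cam('scene'); np.savez('scene1.npz',**s)
save('c1.png',np.hstack([cv2.resize(x,(400,420),interpolation=cv2.INTER_CUBIC) for x in (b['pixels'][215:335,220:340],s['pixels'][130:250,230:350])]))
print(env.observe()['wrist_force'])
for p in [(250,265),(250,300),(265,260),(265,305),(290,262),(300,262)]: print(p,P[p[1],p[0]].round(4))
```

```text
[-2.62091742  0.63392797 11.50260424]
(250, 265) [ 0.484  -0.0418  0.092 ]
(250, 300) [ 0.43   -0.0447  0.0954]
(265, 260) [ 0.4932 -0.0647  0.0871]
(265, 305) [ 0.4235 -0.0677  0.0868]
(290, 262) [ 0.4926 -0.1044  0.0767]
(300, 262) [ 0.4939 -0.1205  0.0708]
```

View pics/c1.png

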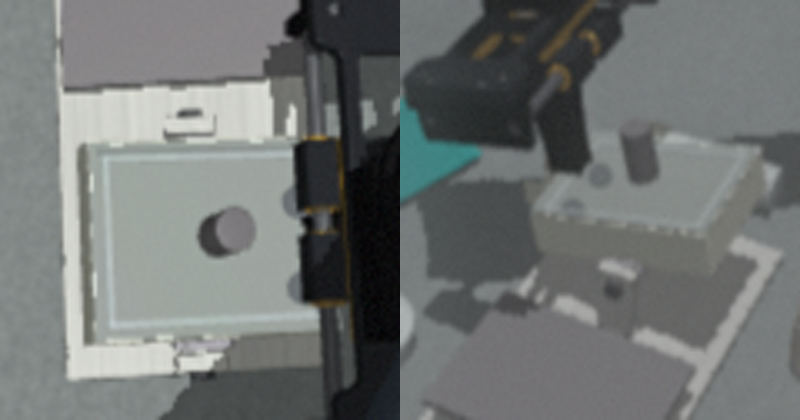

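The dish is against its stop (12 N, slope about 16°), lid still seated, and both balls are at the lip edge, at about (295,200) and (295,288) in the left crop. Now I retreat, open, and hover along the tilted knob axis.

Emit:
{"fn": "servo_tool", "kwargs": {
  "targets": "0 -0.004 0.015 0 0 0; 0.001 -0.012 0.045 0 0 0; -0.001 0.005 0.07 0 0 0; -0.004 0.041 0.068 0 0 0; -0.004 0.041 0.0615 0 0 0; -0.004 0.041 0.0615 0 0 0; -0.004 0.041 0.0615 0 0 0",
  "fingers": -1
}}

```text
time: 4.82
tool_pos: [0.4622, -0.128, 0.1936]
ee_rot: [0.67, 0.731, 0.088, -0.096]
wrist_force: [-0.2, -0.1, -0.2]
width: 0.0625
```

Run:
```python
from h import *
w=cam('wrist'); s=cam('scene'); np.savez('w2.npz',**w); np.savez('s2.npz',**s)
Q=cloud(s)
for k in ((.4602,-.1053,.1135),): print(proj(w,k),proj(s,k))
o=env.observe(); print(o['tool_pos'],o['ee_rot'],o['wrist_force'],o['width'])
m=(Q[...,2]>.098)&(Q[...,2]<.125)&(abs(Q[...,0]-.46)<.03)&(abs(Q[...,1]+.105)<.03); print(m.sum(),Q[m].mean(0),Q[m].max(0))
save('c2.png',np.hstack([w['pixels'],cv2.resize(s['pixels'][130:250,270:340],(245,420))]))
```

```text
[282.40937848 248.82543469] [301.14210469 165.21111779]
[ 0.46223046 -0.12778308  0.19359169] [ 0.6700996   0.73073374  0.08821511 -0.09598342] [-0.15470622  0.40806176  0.47647883] 0.07036428496325849
99 [ 0.46754386 -0.10080659  0.10835056] [ 0.47493706 -0.09047972  0.11610885]
```

View pics/c2.png

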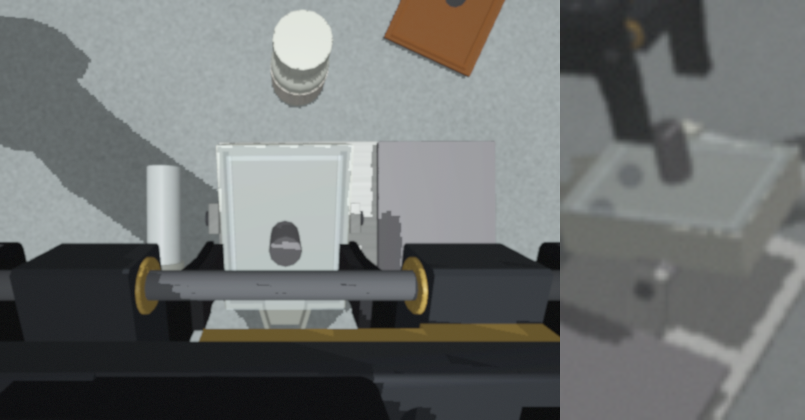

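The knob top appears at (285,250) in the wrist view and about (301,166) in the scene view. The predictions were (282,249) and (301,165), so the tilted pose is right. Next: descend along the axis and grip.

Emit:
{"fn": "servo_tool", "kwargs": {
  "targets": "-0.0003 0.003 -0.011 0 0 0; -0.0006 0.006 -0.022 0 0 0; -0.0009 0.009 -0.033 0 0 0; -0.001 0.012 -0.043 0 0 0; -0.001 0.012 -0.043 0 0 0; -0.001 0.012 -0.043 0 0 0"
}}

```text
time: 5.68
tool_pos: [0.4613, -0.115, 0.1507]
ee_rot: [0.67, 0.731, 0.088, -0.096]
wrist_force: [0.6, 0.2, 0.1]
width: 0.0871
```

Emit:
{"fn": "servo_tool", "kwargs": {
  "targets": "0 0 0 0 0 0; 0 0 0 0 0 0; 0 0 0 0 0 0; 0 0 0 0 0 0; 0 0 0 0 0 0; 0 0 0 0 0 0; 0 0 0 0 0 0; 0 0 0 0 0 0",
  "fingers": 1,
  "newtons": 15
}}

```text
time: 6.68
tool_pos: [0.4613, -0.1149, 0.1506]
ee_rot: [0.67, 0.731, 0.088, -0.096]
wrist_force: [-0.0, -0.1, -1.3]
width: 0.0195
```

Emit:
{"fn": "servo_tool", "kwargs": {
  "targets": "0.0001 -0.001 0.004 0 0 0; 0.0002 -0.002 0.008 0 0 0; 0.0004 -0.004 0.015 0 0 0; 0.0006 -0.007 0.026 0 0 0; 0.001 -0.01 0.04 0 0 0; 0.001 -0.014 0.055 0 0 0; 0.002 -0.018 0.07 0 0 0; 0.002 -0.018 0.07 0 0 0; 0.002 -0.018 0.07 0 0 0"
}}

```text
time: 7.8
tool_pos: [0.4629, -0.1326, 0.2204]
ee_rot: [0.669, 0.731, 0.088, -0.097]
wrist_force: [-0.5, 0.1, -1.1]
width: 0.0198
```

Run:
```python
from h import *
b=cam('top'); s=cam('scene'); np.savez('t3.npz',**b); np.savez('s3.npz',**s)
o=env.observe(); print(o['tool_pos'],o['ee_rot'],o['wrist_force'],o['width'])
save('c3.png',np.hstack([cv2.resize(s['pixels'][80:260,230:370],(467,600),interpolation=cv2.INTER_CUBIC),cv2.resize(b['pixels'][170:335,225:335],(330,600))]))
```

```text
[ 0.46276227 -0.13255065  0.22002675] [ 0.66947821  0.73120866  0.08802709 -0.09687133] [-0.19335767  0.17473333 -0.40625977] 0.01939466876106151
```

View pics/c3.png

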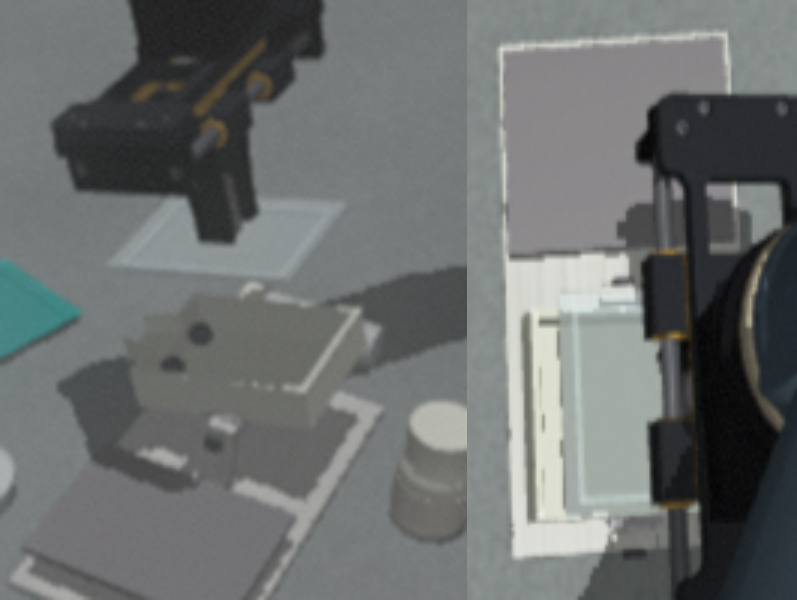

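The lid is clear and the dish is still tipped, with both balls at the lip (left crop, (200,332) and (173,363)). I carry it over to the rest while levelling it.

Emit:
{"fn": "servo_tool", "kwargs": {
  "targets": "0.015 0.007 0.01 -0.04 -0.0035 0; 0.035 0.016 0.01 -0.08 -0.007 0; 0.06 0.028 0.005 -0.13 -0.0114 0; 0.085 0.039 -0.01 -0.175 -0.0153 0; 0.11 0.051 -0.03 -0.22 -0.0192 0; 0.12 0.056 -0.05 -0.261 -0.0228 0; 0.125 0.058 -0.06 -0.261 -0.0228 0; 0.125 0.058 -0.06 -0.261 -0.0228 0; 0.125 0.058 -0.06 -0.261 -0.0228 0"
}}

```text
time: 9.02
tool_pos: [0.5879, -0.076, 0.1612]
ee_rot: [0.676, 0.737, 0.0, 0.0]
wrist_force: [0.8, 1.2, -0.1]
width: 0.0194
```

Run:
```python
from h import *
s=cam('scene')
o=env.observe(); print(o['tool_pos'],o['ee_rot'],o['wrist_force'],o['width'])
p=o['tool_pos']-[0,0,.076]
y=np.array([.996,.087,0]);x=np.array([.087,-.996,0])
im=cv2.resize(s['pixels'][130:290,210:370],(600,600),interpolation=cv2.INTER_CUBIC)
for a,b in ((1,1),(1,-1),(-1,-1),(-1,1)):
    q=(proj(s,p+.06*a*x+.044*b*y)-[210,130])*3.75; cv2.circle(im,(int(q[0]),int(q[1])),3,(255,0,0),-1)
save('c4.png',im)
```

```text
[ 0.58803964 -0.07596415  0.16141065] [6.75963582e-01 7.36934808e-01 4.14506205e-04 3.90786818e-04] [ 0.34468533  0.21614723 -0.78571095] 0.019609185950326243
```

View pics/c4.png

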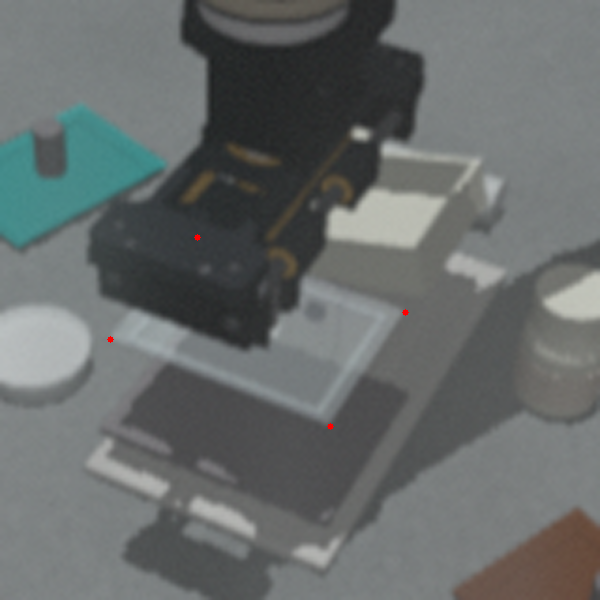

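The lid is level and its visible corners match the predicted points (red), so it hangs as planned over the rest. Lowering.

Emit:
{"fn": "servo_tool", "kwargs": {
  "targets": "0 0 -0.012 0 0 0; 0 0 -0.024 0 0 0; 0 0 -0.036 0 0 0; 0 0 -0.044 0 0 0; 0 0 -0.048 0 0 0; 0 0 -0.05 0 0 0; 0 0 -0.051 0 0 0; 0 0 -0.051 0 0 0; 0 0 -0.051 0 0 0"
}}

```text
time: 10.2
tool_pos: [0.5883, -0.0749, 0.1098]
ee_rot: [0.675, 0.738, 0.0, 0.0]
wrist_force: [-0.8, 0.1, -0.0]
width: 0.0191
```

Emit:
{"fn": "servo_tool", "kwargs": {
  "targets": "0 0 -0.001 0 0 0; 0 0 -0.0015 0 0 0; 0 0 -0.0015 0 0 0"
}}

```text
time: 10.58
tool_pos: [0.5883, -0.0749, 0.1097]
ee_rot: [0.675, 0.737, 0.001, -0.0]
wrist_force: [-3.9, 0.9, 10.0]
width: 0.0197
```

Contact (10 N). Release and retreat straight up.

Emit:
{"fn": "servo_tool", "kwargs": {
  "targets": "0 0 0.001 0 0 0; 0 0 0.001 0 0 0; 0 0 0.001 0 0 0; 0 0 0.001 0 0 0; 0 0 0.001 0 0 0; 0 0 0.001 0 0 0",
  "fingers": -1
}}

```text
time: 11.32
tool_pos: [0.5881, -0.0749, 0.109]
ee_rot: [0.675, 0.738, -0.0, -0.0]
wrist_force: [-0.4, 0.0, 0.2]
width: 0.0713
```

Emit:
{"fn": "servo_tool", "kwargs": {
  "targets": "0 0 0.012 0 0 0; 0 0 0.03 0 0 0; 0 0 0.06 0 0 0; 0 0 0.1 0 0 0; 0.03 0.04 0.13 0 0 0; 0.06 0.09 0.14 0 0 0; 0.08 0.14 0.15 0 0 0; 0.1 0.19 0.15 0 0 0; 0.11 0.24 0.15 0 0 0; 0.11 0.24 0.15 0 0 0; 0.11 0.24 0.15 0 0 0"
}}

```text
time: 12.7
tool_pos: [0.6981, 0.1645, 0.2601]
ee_rot: [0.675, 0.737, 0.0, 0.001]
wrist_force: [0.1, -0.3, -0.4]
width: 0.0871
```

Run:
```python
from h import *
b=cam('top'); s=cam('scene'); np.savez('t5.npz',**b); P=cloud(b); im=b['pixels']
o=env.observe(); print(o['time'],o['tool_pos'],o['wrist_force'],o['width'])
m=(P[...,2]>.06)&(P[...,2]<.08)&(np.hypot(P[...,0]-.588,P[...,1]+.075)<.03); k=np.median(P[m],0); print('knob top',m.sum(),k)
d=k[:2]-[.5233,-.0806]; print('lid in stand x,y',d@[.087,-.996],d@[.996,.087])
R=(np.hypot(P[...,0]-.588,P[...,1]+.075)<.04)&(P[...,2]<.045)&(P[...,2]>.02); A=np.c_[P[R][:,:2],np.ones(R.sum())]; f=np.linalg.lstsq(A,P[R][:,2],rcond=None)[0]; print('plate slope',f[:2],np.median(P[R][:,2]))
g=(im.max(2)<115)&(P[...,2]>.045)&(P[...,2]<.065); v,u=np.nonzero(g&(np.hypot(P[...,0]-.4585,P[...,1]+.086)<.075))
n,_,st,ce=cv2.connectedComponentsWithStats(g.astype(np.uint8))
for i in range(1,n):
    q=ray(b,*ce[i],.048)[:2]-[.5233,-.0806]
    if st[i,4]>15 and np.hypot(*q)<.15: print('dark',st[i,4],ce[i].round(1),'stand',(q@[.087,-.996]).round(4),(q@[.996,.087]).round(4))
save('c5.png',np.hstack([cv2.resize(im[165:335,225:335],(388,600),interpolation=cv2.INTER_CUBIC),cv2.resize(s['pixels'][140:290,230:350],(400,500))[:500] if 0 else cv2.resize(s['pixels'][130:290,230:340],(412,600),interpolation=cv2.INTER_CUBIC)]))
```

```text
12.8 [0.69824507 0.16282837 0.26008218] [ 0.54675258  0.41494869 -0.21187131] 0.08683113821798197
knob top 124 [ 0.58488693 -0.07643484  0.07066368]
lid in stand x,y 0.0012095607207984675 0.06170295310264672
plate slope [-0.0012161 -0.0004365] 0.036138559258861225
dark 29 [275. 212.] stand 0.0008 0.0567
dark 133 [309.5 267.2] stand 0.0532 -0.0397
dark 38 [210.2 281.1] stand -0.1113 -0.0538
dark 104 [312.5 297.7] stand 0.0549 -0.0894
```

View pics/c5.png

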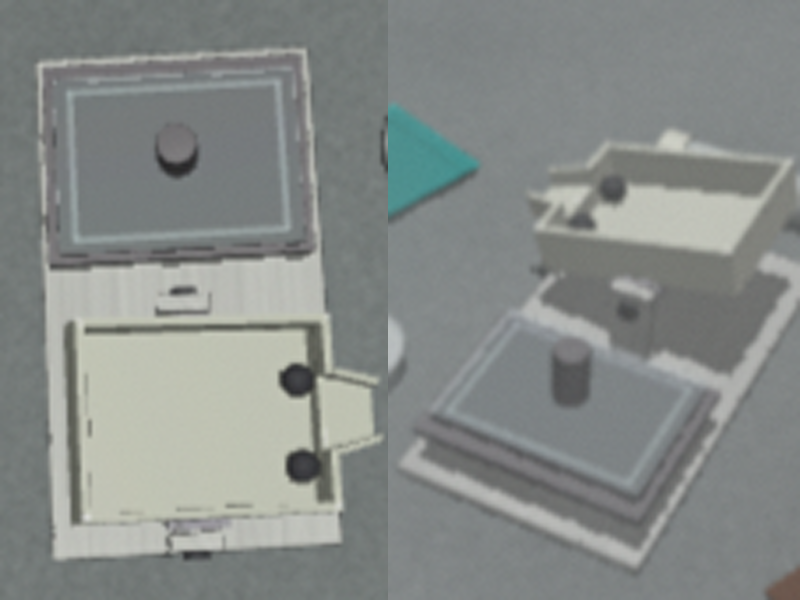

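The lid lies flat and centred on the rest (knob at (177,147) in the left crop). Both balls are at the lip, at (297,380) and (302,465), and the gripper is clear.

```bash
python3 -c "
from station import env
env.job_done()"
```

```text
the job is handed in; nothing more can be done
```

The job is handed in at 12.8 s of robot time. The dish is tipped fully towards its lip, both balls are gathered there, and the clear lid lies on the grey rest. No verdict was reported.

I pressed the lid's lip edge with the closed fingers, following the hinge arc to the 15° stop at about 12 N. I then gripped the knob at the same tilt, lifted the lid along its axis, levelled it and set it down on the rest.

| Last check (stand frame) | Measured | Required |
|---|---|---|
| Lid centre x | about +1 mm | within ±18 mm |
| Lid centre y | about 62 mm | 47 to 83 mm |
| Lid slope | about 0.001 | below 10° |
| Ball 1 x, y | about 53, -40 mm | x 33 to 70, y -115 to -15 mm |
| Ball 2 x, y | about 55, -89 mm | same as ball 1 |

- **Lid height:** the plate surface read about 36 mm, against an expected 37 mm. The knob top read 71 mm, against 72 mm.
- **Ball positions:** the two ball positions came from rays cast onto an assumed height of 48 mm, so ball height was not measured directly. They read 5 to 7 mm further out than the 48 mm my geometry gives at the wall, but still inside the required range.
- **Tilt:** I measured about 16° while pressing. Afterwards I only saw in the images that the dish was still tipped.
- **Gripper:** it was open and well clear, and no check failed.

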